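# Show a circuit module to the inspection camera

### The job

Take the circuit module with the orange grip tab out of the rack, gripping it gently (no more than about 40 N of squeeze; the tab is the handy place), and hold it up in the air for the inspection camera: upright, component side squarely facing the lens, the middle of the board on the lens axis and 12 cm in front of the lens. Finish while still holding it there, still; do not touch the camera or its stand, and leave the other modules and everything else on the bench where they are.

Things in the scene. Friction and masses are not known exactly. Their poses are not given: they have to be found in the camera images.
- module: Circuit module with an ORANGE grip tab, 0.10-0.20 kg. Origin: centre of underside; z up, x normal to the board on the component side, y along its width. Black foot 14 (x) by 80 by 14 mm high; green board 3 mm thick, 80 wide, z 12 to 82 mm; tab 12 mm thick (x), 30 wide (y), z 80 to 110, centred: pinch it across x. Heat sink, capacitors, chip up to 12 mm off the +x face, z 22 to 62; -x face bare.
- board_face (a point): Middle of the green board on its component face: 1.5 mm along x from the orange-tabbed module's mid-plane, 47 mm above its underside. Axes as the module.
- rack: Black fixed rack, 216 (x) by 108 (y) by 26 mm high. Origin: centre of underside, z up. Three slots along y at x = -68, 0, +68 mm hold one module each, in any order, undersides 8 mm above the rack's underside, component sides towards the rack's +x. Each slot is 17 mm wide between guide strips 12 mm high; modules stand free and lift straight out.
- camera: Fixed inspection camera head on a post: blue housing, white ring light, dark lens. Origin: on the post's axis at lens height; x is the level direction the lens looks, z up. Housing 44 mm wide and high, black clamping screw out to y = 42 mm, ring light 52 mm across, all from x = -22 to 90 mm. Place, heading and height differ each time.
- lens (a point): Centre of the front glass of the lens, 90 mm along x from the camera's origin. Axes as the camera. The middle of the board belongs 120 mm ahead of it along x.
- stand: Camera stand, fixed in place: steel base plate 130 by 130 by 14 mm and a 22 mm thick post that rises to 300 mm. Origin: centre of the base's underside.
- module_blue: Same size and shape as the orange-tabbed module, standing in another slot of the rack, but with a BLUE grip tab and two blue blocks on its board. Must stay where it is.
- module_white: Same size and shape as the orange-tabbed module, standing in another slot of the rack, but with a WHITE grip tab and a black chip and a white connector on its board. Must stay where it is.
- multimeter: Yellow hand-held multimeter lying flat, 150 (x) by 76 by 38 mm. Origin: centre of its underside. A bystander.
- screwdriver: Screwdriver with a red handle, 170 mm long, lying along its x. A bystander.
- flux_bottle: Amber bottle with a black cap, 42 mm across and 85 mm high. Origin: centre of its underside. A bystander.
- solder_spool: Metal solder spool standing on end, 58 mm across and 46 mm high. Origin: centre of its underside. A bystander.
- parts_tray: Black divided tray 85 (x) by 115 (y) by 22 mm high, empty. Origin: centre of its underside. A bystander.
Not all that is in view belongs to the job. What is shaped like the rack but brown is not meant.

How it is judged:
By the outcome, as a careful person would: the job done as asked, in the order asked, and still so for the second after the job is handed in, while the arm keeps its last pose, push and grip.
It also fails if it takes over 32 s, if anything falls off the work surface, if the arm or the gripper's body presses on something with over 40 N, if the wrist force passes 120 N, or if a joint passes its speed limit or range.

### The arm

A 6-joint arm with a two-finger parallel gripper is mounted at the origin on the work surface. World frame = base frame: x ahead of the robot, y to its left, z up, the work surface at z = 0. Lengths are in m, angles in degrees, forces in N, time in s.
With the tool pointing down it reaches from about 0.3 to 0.875 m from the base axis. Payload 4.2 kg.
Tool frame: the origin (TCP) lies midway between the tips of the shut fingers; the grasp point (between the pads) lies 19 mm behind it; z points along the fingers, y is the line along which they close (so a half turn about z gives the same grasp; the last joint's range is limited). The gripper opens to 85 mm and grips with 20 to 120 N. Pads are 22 mm wide; open, the fingers measure 114 mm over their backs; the gripper's body (76 mm by 85 mm) begins 54 mm behind the grasp point. The pads swing forward as they close: fully open they stand 13 mm farther back than shut.
Start: joints at [-75.229, 18.312, 89.639, -0, 72.044, -1.146], TCP at [0.158, -0.553, 0.231] pointing down, gripper open.
Joint ranges: [-177.97, 177.97], [-48.28, 115.42], [12.27, 149.76], [-77.06, 257.06], [2.81, 150.46], [-146.56, 146.56]. Speed limits (degrees/s): [147.25, 147.25, 180, 180, 180, 180].

### API

Orientations are given as a 3x3 rotation matrix whose columns are the frame's x, y, z axes.
In Python, from station import ctrl gives the robot as it stands. The module is installed in compiled form; this text tells all that it offers.
- The arm moves only by the tool servo_tool, never from a script. Its argument "rows" is a list of rows, each an object of numbers: "x", "y", "z": the shift along the tool's x, y, z in cm; "wx", "wy", "wz": the turn, a rotation vector about the tool's x, y, z in rad. In form: [{"x": .., "y": .., "z": .., "wx": .., "wy": .., "wz": ..}, ...]. A call has 1 to 8 rows; each row shifts and turns the commanded pose from where the row before left it, along the tool's axes as they then stand; what a row does not reach is not made up. A row lasts 1/10 s, in which the tool goes at most 50 mm and 8.59 degrees, less where a joint would pass 70% of its speed; a pose out of reach is approached as far as the arm can. A call with a gripper value outside its range is refused whole. "grip" is the opening in per cent of the stroke, from 0 (shut) to 100 (fully open), set as the call begins (left out, the last holds). The fingers move at their own pace and stop on an object; "squeeze" is the grip in N (left out, the last holds). Time passes only in rows, so rows that do not move let the fingers close. It gives the time, the measured TCP pose, the force, the opening and the grip force at its end, in the units of the state.
- ctrl.state(): the state, without advancing time (a new reading comes with each control period).
- ctrl.get_image(name): name is "side" or "top"; returns a dict with "frame" (420x560x3 uint8, red, green, blue), "mtx" (3x3 intrinsics, pixels), "extrinsics" (4x4, takes a point from world to camera coordinates). Camera axes: x right, y down, z forward; pixel columns grow to the right and rows downward; lengths in m; the calibration is good to about 2 mm. A picture is of the moment at which its call begins. There is no depth.
- ctrl.hand_in(): hands the job in; it is judged then, once.
Trained networks look in the newest picture that a camera, given by its name, has taken for a name from the list of things; names that differ only in an ending like _2 or _b are one class to them, and where a whole thing is asked for, a point or a joint stands for the part that bears it (a point fixed in the world has none). Each returns a list of dicts, best first, with "conf" (0 to 1); they miss things now and then, are a little off and sometimes report something else, mostly with a low value. They report only what shows in the picture. A call takes as long as a camera call. They do not tell look-alikes from the thing itself.
- ctrl.outline_of(camera, thing): "region" (420x560 bool, what is visible of it) and "rect" ([left, top, width, height] in pixels, round what is visible of it).
- ctrl.pinpoint(camera, thing): "at" ([row, column] in pixels: a listed point, or the origin of a listed thing).
The state is a dict: "time": time; "joints": joint angles; "dq": joint speeds; "joint_efforts": joint torques, N m; "tool_pos": TCP position; "ee_rot": TCP orientation; "force": force on the tool from outside, world axes, zero at the start; "torque": the same for the moment, N m; "width": finger opening in m; "grip_force": force on a finger pad.
Only numpy, scipy, OpenCV 4.12 (cv2) and the standard library are available. Lean on these libraries where they do the work, as an engineer would, in place of code of your own. Each camera call takes 0.05 s, during which the arm holds its last target. There are 200 camera calls.

## Working session

There is one attempt and no reset: what is moved stays moved. The work goes in short steps, Python scripts to look and compute and a tool call to move; the robot and the scene stay as the last step left them, time stands still between calls to the robot, and variables do not carry over. Pictures are saved under pics/ and viewed, at most 10 in all, crops included, and the job is handed in when it is done.

Besides the shell and the picture viewer there is one more tool, called after "Emit:" by a JSON object that holds its "api" and its "payload", one argument or row to a line. servo_tool: Moves the arm, as the interface text tells. Its arguments: {"type":"object","properties":{"rows":{"type":"array"},"grip":{"type":"number"},"squeeze":{"type":"number"}},"required":["rows"]}

```bash
mkdir -p pics; python3 - <<'E'
from station import ctrl
import cv2,numpy as np
for c in ("side","top"):
    d=ctrl.get_image(c); cv2.imwrite(f"pics/{c}0.png",d["frame"][:,:,::-1])
    np.savez(f"{c}.npz",K=d["mtx"],E=d["extrinsics"])
    print(c,d["mtx"].round(1).tolist(),d["extrinsics"].round(3).tolist())
    for t in ("module","board_face","rack","camera","lens","stand","module_blue","module_white"):
        print(t,[(np.round(p["at"],1).tolist(),round(p["conf"],2)) for p in ctrl.pinpoint(c,t)][:3])
print(ctrl.state())
E
```

```text
side [[466.3, 0.0, 276.9], [0.0, 466.3, 210.4], [0.0, 0.0, 1.0]] [[-0.997, -0.081, 0.011, 0.483], [-0.06, 0.636, -0.769, 0.186], [0.055, -0.767, -0.639, 1.185], [0.0, 0.0, 0.0, 1.0]]
module [([336.4, 218.5], 0.72)]
board_face [([322.7, 214.8], 0.57)]
rack [([343.0, 246.3], 0.73), ([390.9, 381.1], 0.55)]
camera [([107.5, 280.9], 0.61)]
lens [([121.9, 278.2], 0.9), ([207.8, 207.6], 0.53)]
stand [([161.7, 280.8], 0.74), ([342.1, 248.3], 0.65)]
module_blue [([340.4, 247.1], 0.76)]
module_white [([351.9, 278.1], 0.92), ([326.2, 213.9], 0.32)]
top [[429.0, 0.0, 279.2], [0.0, 429.0, 211.3], [0.0, 0.0, 1.0]] [[-0.011, -1.0, 0.001, -0.087], [-0.979, 0.011, -0.201, 0.516], [0.201, -0.003, -0.98, 1.316], [0.0, 0.0, 0.0, 1.0]]
module [([190.3, 185.4], 0.59)]
board_face [([184.6, 180.2], 0.48)]
rack [([297.7, 152.5], 0.94), ([210.7, 180.5], 0.83)]
camera [([195.0, 416.0], 0.88)]
lens [([204.4, 386.1], 0.64)]
stand [([214.7, 394.8], 0.67)]
module_blue [([208.7, 180.7], 0.81)]
module_white [([229.0, 179.4], 0.46)]
{'time': 0.9, 'joints': array([-7.52291376e+01,  1.83122297e+01,  8.96391620e+01,  1.40240843e-03,
        7.20447999e+01, -1.14556866e+00]), 'dq': array([ 0.01562006, -0.02667848, -0.0599568 , -0.04980187, -0.11207818,
       -0.00408156]), 'joint_efforts': array([-1.17377831e-04, -4.15399647e+01, -2.34422010e+01,  3.70872579e-05,
        2.36035554e-06,  3.02466766e-06]), 'tool_pos': array([ 0.15769885, -0.55296236,  0.23133352]), 'ee_rot': array([[ 9.61664774e-01,  2.74227755e-01,  3.94617313e-05],
       [ 2.74227757e-01, -9.61664772e-01, -5.83362644e-05],
       [ 2.19515340e-05,  6.69214326e-05, -9.99999998e-01]]), 'force': array([0.4077395 , 0.99305171, 0.47411415]), 'torque': array([-0.04518847, -0.00217876, -0.02864297]), 'grip_force': 0.0, 'width': 0.08571147608934457}
```

View pics/side0.png

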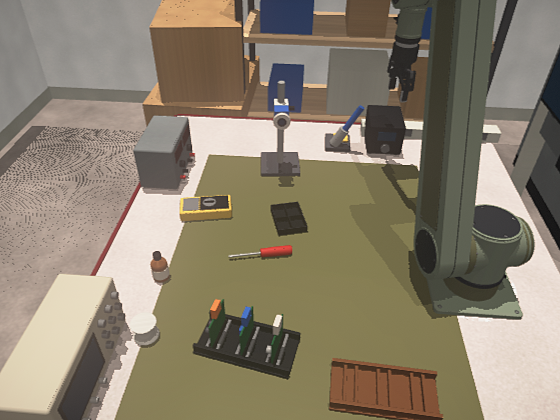

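View pics/top0.png

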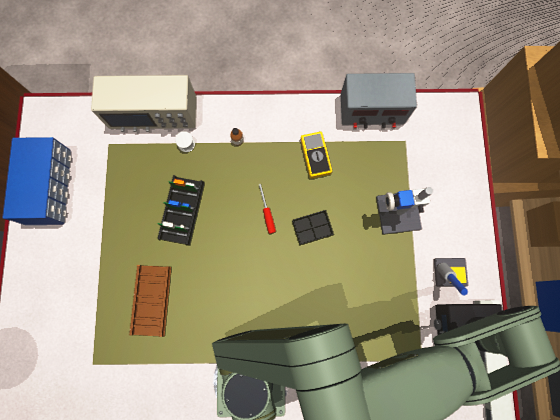

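The side picture shows the rack around (246,343), with tabs orange (217,309), blue (247,318) and white (278,322). The brown look-alike is at (384,390). The top picture shows the rack at (180,210), the orange tab near (178,182) and the camera at (400,200).

Candidates for the orange-tabbed module are:
- The orange tab, side (217,309) and top (178,182).
- The blue tab, side (247,318).
- The white tab, side (278,322).

I choose orange and will check it in one close crop.

```bash
python3 - <<'E'
import cv2,numpy as np
s=cv2.imread("pics/side0.png");t=cv2.imread("pics/top0.png")
f=lambda im,r,c,h,w,k:cv2.resize(im[r:r+h,c:c+w],(w*k,h*k),interpolation=cv2.INTER_CUBIC)
A=f(s,290,185,100,130,3);B=f(t,165,145,100,75,3)[:300]
C=f(s,70,240,100,80,3);D=f(t,170,360,80,85,3)
H=np.zeros((600,800,3),np.uint8)
H[:300,:390]=A;H[:300,400:625]=B;H[300:600,:240]=C;H[300:540,400:655]=D
cv2.imwrite("pics/crop.png",H)
E
```

```text
(no output)
```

View pics/crop.png

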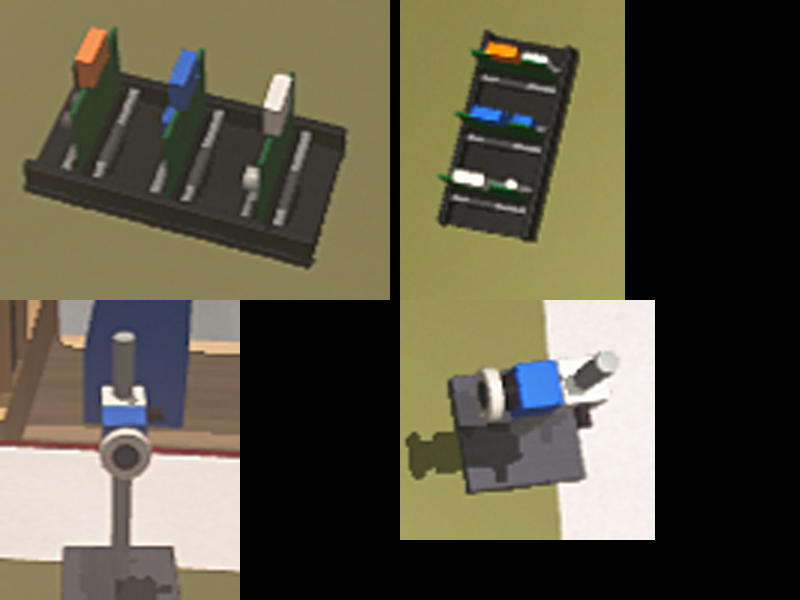

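The crop confirms the orange module. It is in the slot at the world +x end, components facing world +x and bare green face towards −x. Now the precise fits.

```bash
cat > h.py <<'E'
import numpy as np,cv2
from scipy.optimize import least_squares
C={c:np.load(f"{c}.npz") for c in("side","top")}
def proj(c,P):
    P=np.atleast_2d(P);K,E=C[c]["K"],C[c]["E"]
    q=P@E[:3,:3].T+E[:3,3];return (q[:,:2]/q[:,2:])@np.diag([K[0,0],K[1,1]])+K[:2,2]
def tri(ps,pt):
    A=[]
    for c,p in(("side",ps),("top",pt)):
        M=C[c]["K"]@C[c]["E"][:3];A+=[p[0]*M[2]-M[0],p[1]*M[2]-M[1]]
    A=np.array(A);x=np.linalg.lstsq(A[:,:3],-A[:,3],rcond=None)[0]
    r={c:(proj(c,x)[0]-p).round(2).tolist() for c,p in(("side",ps),("top",pt))}
    return x,r
def box(lo,hi):
    return np.array([[a,b,c] for a in(lo[0],hi[0]) for b in(lo[1],hi[1]) for c in(lo[2],hi[2])])
def rz(a):
    c,s=np.cos(a),np.sin(a);return np.array([[c,-s,0],[s,c,0],[0,0,1]])
def hullc(c,P):   # centroid of projected convex hull
    m=cv2.moments(cv2.convexHull(proj(c,P).astype(np.float32)));return np.array([m["m10"],m["m01"]])/m["m00"]
def colmask(im,name):
    h=cv2.cvtColor(im,cv2.COLOR_RGB2HSV).astype(int);H,S,V=h[...,0],h[...,1],h[...,2]
    return {"orange":(H>5)&(H<16)&(S>140)&(V>110),"blue":(H>100)&(H<125)&(S>110)&(V>50),"white":(S<60)&(V>120)}[name]
def blob(im,name,near,r=12):
    m=colmask(im,name).astype(np.uint8);n,l,s,ce=cv2.connectedComponentsWithStats(m)
    k=[i for i in range(1,n) if s[i,4]>8];k=min(k,key=lambda i:np.hypot(*(ce[i]-near)))
    return ce[k],s[k].tolist()
E
python3 - <<'E'
from h import *
im={c:cv2.imread(f"pics/{c}0.png")[:,:,::-1].copy() for c in C}
near={"orange":((217,308),(179,182)),"blue":((247,318),(172,204)),"white":((278,322),(167,224))}
T={}
for n,(a,b) in near.items():
    ca,sa=blob(im["side"],n,a);cb,sb=blob(im["top"],n,b)
    B=box((-.006,-.015,.088),(.006,.015,.118))
    f=lambda p:np.r_[hullc("side",B@rz(-.17).T+[p[0],p[1],p[2]])-ca,hullc("top",B@rz(-.17).T+[p[0],p[1],p[2]])-cb]
    s=least_squares(f,[.6,.2,0]);T[n]=s.x
    print(n,ca.round(1),sa,cb.round(1),sb,s.x.round(4),s.fun.round(2))
d=T["orange"]-T["white"];print(np.degrees(np.arctan2(d[1],d[0])),np.linalg.norm(d))
for c in C: print(c,"pos",(-C[c]["E"][:3,:3].T@C[c]["E"][:3,3]).round(3))
H=np.zeros((560,800,3),np.uint8)
f=lambda im,r,c,h,w,k:cv2.resize(im[r:r+h,c:c+w],(w*k,h*k),interpolation=cv2.INTER_CUBIC)
H[:560,:390]=f(im["side"],75,258,70,48,8)[:,:390];H[:400,400:]=f(im["top"],182,380,50,50,8)
cv2.imwrite("pics/cam.png",H[:,:,::-1])
E
```

```text
orange [215.  308.4] [210, 299, 11, 20, 143] [177.7 179.6] [173, 179, 11, 3, 12] [0.5999 0.2232 0.0117] [-1.13 -0.34 -1.06  1.7 ]
blue [245.9 312.3] [242, 307, 9, 12, 69] [177.6 203.4] [168, 199, 23, 9, 97] [0.5331 0.22   0.0008] [ 0.09  0.11  0.09 -0.17]
white [277.2 320.4] [273, 315, 10, 12, 81] [167.3 223.7] [162, 221, 11, 6, 47] [ 0.4575  0.2343 -0.0712] [ 3.6  20.75 10.26  7.49]
-4.465606544149123 0.16512422794371784
side pos [0.427 0.83  0.895]
top pos [ 0.239 -0.088  1.393]Traceback (most recent call last):
  File "<stdin>", line 15, in <module>
ValueError: could not broadcast input array from shape (560,384,3) into shape (560,390,3)
```

```bash
python3 - <<'E'
from h import *
im={c:cv2.imread(f"pics/{c}0.png")[:,:,::-1].copy() for c in C}
H=np.zeros((600,800,3),np.uint8)
def f(im,r,c,h,w,k):
    return cv2.resize(im[r:r+h,c:c+w],(w*k,h*k),interpolation=cv2.INTER_NEAREST)
H[:600,:400]=f(im["side"],75,260,75,50,8);H[:400,400:]=f(im["top"],182,380,50,50,8)
cv2.imwrite("pics/cam.png",H[:,:,::-1])
for c in C:
    print(c,im[c][(slice(300,320,3)),(slice(208,224,2))].tolist() if c=="side" else im[c][178:188:2,170:186:2].tolist())
E
```

```text
side [[[137, 128, 87], [136, 127, 87], [134, 127, 87], [186, 131, 82], [254, 151, 85], [255, 157, 88], [191, 132, 85], [62, 103, 64]], [[137, 128, 87], [136, 127, 87], [127, 125, 87], [250, 151, 86], [243, 150, 86], [233, 130, 74], [93, 81, 49], [46, 60, 41]], [[136, 127, 87], [125, 126, 88], [244, 145, 83], [243, 150, 86], [252, 153, 88], [102, 65, 42], [116, 73, 47], [45, 59, 41]], [[135, 128, 87], [242, 140, 84], [252, 155, 88], [252, 157, 90], [171, 94, 56], [120, 74, 47], [110, 71, 45], [45, 59, 41]], [[124, 116, 80], [88, 61, 48], [127, 77, 49], [125, 75, 47], [119, 74, 46], [125, 74, 46], [47, 60, 40], [50, 60, 41]], [[144, 135, 91], [59, 46, 35], [130, 77, 48], [127, 77, 48], [126, 76, 47], [70, 63, 42], [50, 59, 41], [49, 60, 40]], [[143, 134, 89], [52, 51, 45], [129, 78, 48], [119, 75, 47], [103, 70, 43], [47, 59, 41], [50, 60, 41], [51, 61, 41]]]
top [[[144, 139, 78], [95, 92, 58], [66, 51, 45], [50, 37, 32], [40, 41, 44], [38, 41, 45], [55, 54, 46], [105, 100, 60]], [[144, 139, 77], [56, 55, 51], [208, 107, 46], [255, 161, 13], [255, 168, 13], [245, 127, 23], [149, 77, 35], [43, 42, 44]], [[23, 91, 41], [24, 113, 53], [255, 198, 27], [255, 161, 20], [255, 159, 20], [255, 167, 22], [255, 169, 21], [108, 49, 16]], [[67, 80, 45], [26, 43, 23], [32, 45, 24], [111, 52, 18], [107, 51, 18], [107, 48, 17], [122, 53, 16], [112, 54, 14]], [[100, 95, 60], [35, 46, 32], [27, 46, 25], [24, 45, 24], [22, 46, 24], [24, 44, 23], [39, 46, 23], [74, 49, 21]]]
```

View pics/cam.png

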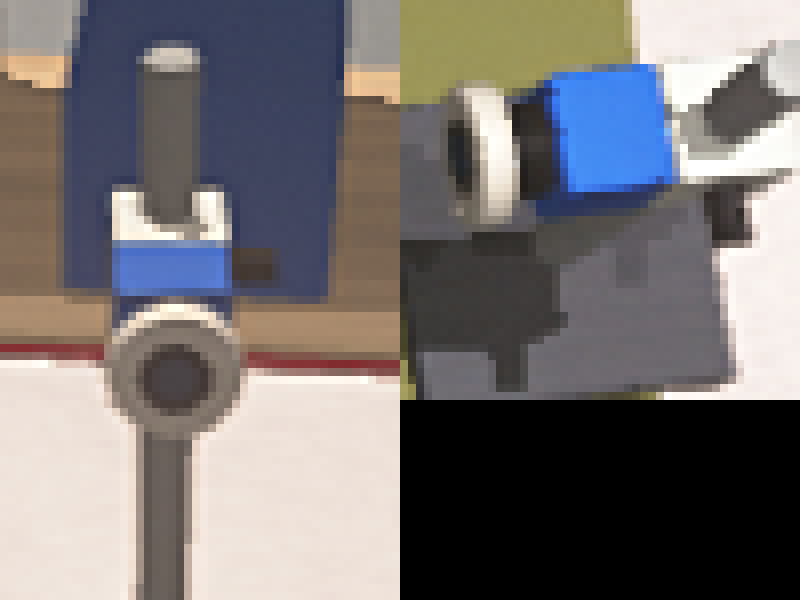

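The picture shows the lens glass at side (281.5,121.5) and top (387.1,200.6). The post top is at side (280.8,81.6) and top (428.2,189.6), with the blue housing between, and the clamping screw is on the camera's +y side. I triangulate these, redo the tabs with better masks, and fit the rack.

```bash
cat >> h.py <<'E'
def ray(c,p,z):
    M=C[c]["K"]@C[c]["E"][:3];A=np.array([p[0]*M[2]-M[0],p[1]*M[2]-M[1]])
    return np.linalg.solve(A[:,:2],-A[:,3]-A[:,2]*z)
def omask(im):
    i=im.astype(int);R,G,B=i[...,0],i[...,1],i[...,2];return ((R-G>25)&(R>80)&(G-B>15)&(B<.6*R)).astype(np.uint8)
E
python3 - <<'E'
from h import *
im={c:cv2.imread(f"pics/{c}0.png")[:,:,::-1].copy() for c in C}
l,r=tri((281.5,121.5),(387.1,200.6));print("lens",l.round(4),r)
p,r=tri((280.8,81.6),(428.2,189.6));print("posttop",p.round(4),r)
d=l-p;print("heading",np.degrees(np.arctan2(d[1],d[0])),np.hypot(*d[:2]))
tp=lambda u,v:(380+(u-400)/8-.5,182+v/8-.5)
z=l[2]+.022
Q=np.array([ray("top",tp(*q),z) for q in((552,75),(655,65),(675,180),(568,192))]);print("housing top",Q.round(4).tolist())
for a,b in((1,0),(2,3)):
    e=Q[b]-Q[a];print(np.degrees(np.arctan2(e[1],e[0])),np.linalg.norm(e))
for a,b in((0,3),(1,2)):
    e=Q[b]-Q[a];print(np.degrees(np.arctan2(e[1],e[0]))+90,np.linalg.norm(e))
print("axis through post on z=300", ray("top",(428.2,189.6),.3),ray("side",(280.8,81.6),.3))
# rack corners in top on z=.026
R=np.array([ray("top",q,.026) for q in((173.3,176),(204.3,181.7),(190,245),(158.3,239))]);print("rack",R.round(4).tolist(),R.mean(0))
for i in range(4):
    e=R[(i+1)%4]-R[i];print(np.degrees(np.arctan2(e[1],e[0])),np.linalg.norm(e))
for c,a,w in(("side",(205,295),(24,34)),("top",(170,176),(19,12))):
    m=omask(im[c][a[1]:a[1]+w[1],a[0]:a[0]+w[0]]);M=cv2.moments(m,True);ce=np.array([M["m10"],M["m01"]])/M["m00"]+a
    print(c,ce,M["m00"]);
    if c=="side":cs=ce
    else: ct=ce
for yaw in(-8,-11):
    B=box((-.006,-.015,.088),(.006,.015,.118))@rz(np.radians(yaw)).T
    s=least_squares(lambda p:np.r_[hullc("side",B+p)-cs,hullc("top",B+p)-ct],[.6,.2,0]);print(yaw,s.x.round(4),s.fun.round(2))
    print([cv2.contourArea(cv2.convexHull(proj(c,B+s.x).astype(np.float32))) for c in C])
E
```

```text
lens [ 0.5069 -0.3956  0.2173] {'side': [-0.41, -0.12], 'top': [-0.03, 0.53]}
posttop [ 0.5165 -0.4832  0.3021] {'side': [-0.26, -0.08], 'top': [-0.02, 0.37]}
heading 96.23350313166938 0.0881210823134011
housing top [[0.5307, -0.4234], [0.5339, -0.4593], [0.493, -0.4632], [0.4892, -0.4261]]
95.06941809581234 0.036126393933106064
95.89008922792536 0.03736186590176426
-86.24466352870883 0.04165495372473255
-84.54540239636722 0.0411097964125898
axis through post on z=300 [ 0.51801589 -0.48407114] [ 0.51599202 -0.48733564]
rack [[0.6433, 0.2566], [0.6227, 0.1536], [0.4133, 0.1942], [0.4337, 0.2966]] [0.52826809 0.2252324 ]
-101.32591915563302 0.10506372260030303
169.0061789333831 0.21334769927684177
78.69238829400629 0.10435322935270154
-10.80310179529163 0.2133863425532503
side [215.11801242 308.50310559] 161.0
top [178.90625  181.890625] 64.0
-8 [0.599  0.2178 0.0054] [-0.13 -0.55 -0.11  0.22]
[166.1332289071288, 68.25344608491287]
-11 [0.5995 0.2177 0.0033] [-0.29  0.02  0.11  0.24]
[170.69101050752215, 67.13036562083289]
```

The rack yaw is −11°, and the orange module is at about (0.597, 0.216). The lens is at (0.507, −0.396, 0.217), heading about 96°. Next I align the yaw and move above the tab.

Emit:
{"api": "servo_tool", "payload": {
  "rows": [
    {"wz": -0.1378},
    {"wz": -0.1378},
    {"wz": -0.1378},
    {"wz": -0.1378},
    {"wz": -0.1378},
    {"wz": -0.1378},
    {"wz": -0.1378},
    {"wz": -0.1378}
  ],
  "grip": 50,
  "squeeze": 30
}}

```text
invalid input at $.rows[0]: expected keys x, y, z, wx, wy, wz
```

Emit:
{"api": "servo_tool", "payload": {
  "rows": [
    {"x": 4.2, "y": 1.4},
    {"x": 4.2, "y": 1.4},
    {"x": 4.2, "y": 1.4},
    {"x": 4.2, "y": 1.4},
    {"x": 4.2, "y": 1.4},
    {"x": 4.2, "y": 1.4},
    {"x": 4.2, "y": 1.4},
    {"x": 4.2, "y": 1.4}
  ]
}}

```text
invalid input at $.rows[0]: expected keys x, y, z, wx, wy, wz
```

Emit:
{"api": "servo_tool", "payload": {
  "rows": [
    {"x": 4.2, "y": 1.4},
    {"x": 4.2, "y": 1.4},
    {"x": 4.2, "y": 1.4},
    {"x": 4.2, "y": 1.4},
    {"x": 4.2, "y": 1.4},
    {"x": 4.2, "y": 1.4},
    {"x": 4.2, "y": 1.4}
  ]
}}

```text
invalid input at $.rows[0]: expected keys x, y, z, wx, wy, wz
```

Emit:
{"api": "servo_tool", "payload": {
  "rows": [
    {"x": 4.2, "y": 1.4},
    {"x": 4.2, "y": 1.4},
    {"x": 4.2, "y": 1.4},
    {"x": 4.2, "y": 1.4},
    {"x": 2.1, "y": 0.7},
    {},
    {}
  ]
}}

```text
invalid input at $.rows[0]: expected keys x, y, z, wx, wy, wz
```

Emit:
{"api": "servo_tool", "payload": {
  "rows": [
    {"x": 0, "y": 0, "z": 0, "wx": 0, "wy": 0, "wz": -0.1378},
    {"x": 0, "y": 0, "z": 0, "wx": 0, "wy": 0, "wz": -0.1378},
    {"x": 0, "y": 0, "z": 0, "wx": 0, "wy": 0, "wz": -0.1378},
    {"x": 0, "y": 0, "z": 0, "wx": 0, "wy": 0, "wz": -0.1378},
    {"x": 0, "y": 0, "z": 0, "wx": 0, "wy": 0, "wz": -0.1378},
    {"x": 0, "y": 0, "z": 0, "wx": 0, "wy": 0, "wz": -0.1378},
    {"x": 0, "y": 0, "z": 0, "wx": 0, "wy": 0, "wz": -0.1378},
    {"x": 0, "y": 0, "z": 0, "wx": 0, "wy": 0, "wz": -0.1378}
  ],
  "grip": 50,
  "squeeze": 30
}}

```text
time: 1.7
tool_pos: [0.1577, -0.553, 0.2314]
ee_rot: [[0.184, 0.983, 0.0], [0.983, -0.184, -0.0], [-0.0, 0.0, -1.0]]
force: [0.6, 0.7, 0.5]
width: 0.0428
grip_force: 0.0
```

Emit:
{"api": "servo_tool", "payload": {
  "rows": [
    {"x": 4.2, "y": 1.4, "z": 0, "wx": 0, "wy": 0, "wz": 0},
    {"x": 4.2, "y": 1.4, "z": 0, "wx": 0, "wy": 0, "wz": 0},
    {"x": 4.2, "y": 1.4, "z": 0, "wx": 0, "wy": 0, "wz": 0},
    {"x": 4.2, "y": 1.4, "z": 0, "wx": 0, "wy": 0, "wz": 0},
    {"x": 4.2, "y": 1.4, "z": 0, "wx": 0, "wy": 0, "wz": 0},
    {"x": 4.2, "y": 1.4, "z": 0, "wx": 0, "wy": 0, "wz": 0},
    {"x": 4.2, "y": 1.4, "z": 0, "wx": 0, "wy": 0, "wz": 0},
    {"x": 4.2, "y": 1.4, "z": 0, "wx": 0, "wy": 0, "wz": 0}
  ]
}}

```text
time: 2.5
tool_pos: [0.3319, -0.2427, 0.2316]
ee_rot: [[0.19, 0.982, 0.001], [0.982, -0.19, -0.001], [-0.0, 0.001, -1.0]]
force: [0.4, -1.4, -0.2]
width: 0.0428
grip_force: 0.0
```

Emit:
{"api": "servo_tool", "payload": {
  "rows": [
    {"x": 4.2, "y": 1.44, "z": 0, "wx": 0, "wy": 0, "wz": 0},
    {"x": 4.2, "y": 1.44, "z": 0, "wx": 0, "wy": 0, "wz": 0},
    {"x": 4.2, "y": 1.44, "z": 0, "wx": 0, "wy": 0, "wz": 0},
    {"x": 4.2, "y": 1.44, "z": 0, "wx": 0, "wy": 0, "wz": 0},
    {"x": 4.2, "y": 1.44, "z": 0, "wx": 0, "wy": 0, "wz": 0},
    {"x": 4.2, "y": 1.44, "z": 0, "wx": 0, "wy": 0, "wz": 0},
    {"x": 4.2, "y": 1.44, "z": 0, "wx": 0, "wy": 0, "wz": 0},
    {"x": 4.2, "y": 1.44, "z": 0, "wx": 0, "wy": 0, "wz": 0}
  ]
}}

```text
time: 3.3
tool_pos: [0.5088, 0.0657, 0.2314]
ee_rot: [[0.189, 0.982, 0.001], [0.982, -0.189, -0.0], [-0.0, 0.001, -1.0]]
force: [0.6, -1.0, 0.5]
width: 0.0427
grip_force: 0.0
```

Emit:
{"api": "servo_tool", "payload": {
  "rows": [
    {"x": 4.2, "y": 1.44, "z": 0, "wx": 0, "wy": 0, "wz": 0},
    {"x": 4.2, "y": 1.44, "z": 0, "wx": 0, "wy": 0, "wz": 0},
    {"x": 4.2, "y": 1.44, "z": 2, "wx": 0, "wy": 0, "wz": 0},
    {"x": 4.0, "y": 1.44, "z": 3, "wx": 0, "wy": 0, "wz": 0},
    {"x": 0, "y": 0, "z": 3, "wx": 0, "wy": 0, "wz": 0},
    {"x": 0, "y": 0, "z": 0, "wx": 0, "wy": 0, "wz": 0},
    {"x": 0, "y": 0, "z": 0, "wx": 0, "wy": 0, "wz": 0}
  ]
}}

```text
time: 4.0
tool_pos: [0.5951, 0.2142, 0.1525]
ee_rot: [[0.19, 0.982, -0.001], [0.982, -0.19, -0.001], [-0.001, -0.001, -1.0]]
force: [-0.1, 0.1, 0.7]
width: 0.0423
grip_force: 0.0
```

```bash
python3 - <<'E'
from station import ctrl
import cv2,numpy as np
from h import *
H=np.zeros((600,800,3),np.uint8)
d=ctrl.get_image("side")["frame"];e=ctrl.get_image("top")["frame"]
cv2.imwrite("pics/side1.png",d[:,:,::-1]);cv2.imwrite("pics/top1.png",e[:,:,::-1])
f=lambda im,r,c,h,w,k:cv2.resize(im[r:r+h,c:c+w],(w*k,h*k),interpolation=cv2.INTER_NEAREST)
H[:600,:400]=f(d,250,185,100,66,6)[:600,:396].repeat(1,0) if 0 else np.pad(f(d,250,185,100,66,6),((0,0),(0,4),(0,0)))
H[:600,400:796]=f(e,130,145,100,66,6)
cv2.imwrite("pics/pre.png",H[:,:,::-1]);s=ctrl.state();print(s["time"],s["tool_pos"],s["joints"])
p=s["tool_pos"]
for c in C: print(c,proj(c,np.array([p,p+[0,0,.1]])))
E
```

```text
4.1 [0.59610912 0.21408879 0.15462558] [ 1.87207505e+01  2.64790839e+01  8.82131028e+01 -1.24171868e-02
  6.51145834e+01  2.96960324e+01]
side [[215.09323072 292.24023536]
 [211.23173995 257.84383266]]
top [[176.54191111 178.92563174]
 [168.09870439 168.96357046]]
```

View pics/pre.png

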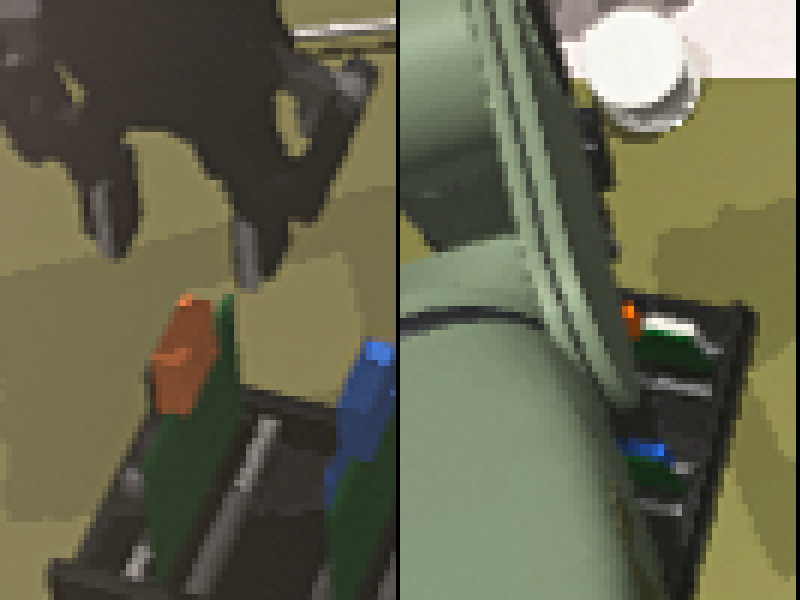

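The side view shows the fingers straddling the tab's plane: tips at mid-pixel (215.5,294.5) and the tab at (215,308). The tab sits about 3 mm further along tool y. I correct for that, descend, then close with 25 N.

Emit:
{"api": "servo_tool", "payload": {
  "rows": [
    {"x": 0.1, "y": 0.25, "z": 1, "wx": 0, "wy": 0, "wz": 0},
    {"x": 0.1, "y": 0, "z": 1, "wx": 0, "wy": 0, "wz": 0},
    {"x": 0, "y": 0, "z": 1, "wx": 0, "wy": 0, "wz": 0},
    {"x": 0, "y": 0, "z": 1, "wx": 0, "wy": 0, "wz": 0},
    {"x": 0, "y": 0, "z": 1, "wx": 0, "wy": 0, "wz": 0},
    {"x": 0, "y": 0, "z": 1, "wx": 0, "wy": 0, "wz": 0},
    {"x": 0, "y": 0, "z": 0.6, "wx": 0, "wy": 0, "wz": 0},
    {"x": 0, "y": 0, "z": 0, "wx": 0, "wy": 0, "wz": 0}
  ]
}}

```text
time: 4.9
tool_pos: [0.5974, 0.2157, 0.0851]
ee_rot: [[0.189, 0.982, -0.002], [0.982, -0.189, -0.001], [-0.001, -0.002, -1.0]]
force: [0.0, -0.3, -0.2]
width: 0.0427
grip_force: 0.0
```

Emit:
{"api": "servo_tool", "payload": {
  "rows": [
    {"x": 0, "y": 0, "z": 0, "wx": 0, "wy": 0, "wz": 0},
    {"x": 0, "y": 0, "z": 0, "wx": 0, "wy": 0, "wz": 0},
    {"x": 0, "y": 0, "z": 0, "wx": 0, "wy": 0, "wz": 0},
    {"x": 0, "y": 0, "z": 0, "wx": 0, "wy": 0, "wz": 0},
    {"x": 0, "y": 0, "z": 0, "wx": 0, "wy": 0, "wz": 0}
  ],
  "grip": 22,
  "squeeze": 25
}}

```text
time: 5.4
tool_pos: [0.5982, 0.216, 0.0867]
ee_rot: [[0.189, 0.982, 0.0], [0.982, -0.189, 0.0], [0.0, 0.0, -1.0]]
force: [0.5, 0.2, -0.1]
width: 0.0189
grip_force: 0.0
```

```bash
python3 - <<'E'
from station import ctrl
import cv2,numpy as np
from h import *
d=ctrl.get_image("side")["frame"];s=ctrl.state();p=s["tool_pos"];print(s["time"],p,s["force"],s["width"])
print(proj("side",p))
cv2.imwrite("pics/g.png",cv2.resize(d[270:330,180:255],(750,600),interpolation=cv2.INTER_CUBIC)[:,:,::-1])
E
```

```text
5.45 [0.59814781 0.21596339 0.08662585] [ 0.08922671  0.43351966 -0.2420859 ] 0.018475589773031098
[[216.33636976 313.75270037]]
```

View pics/g.png

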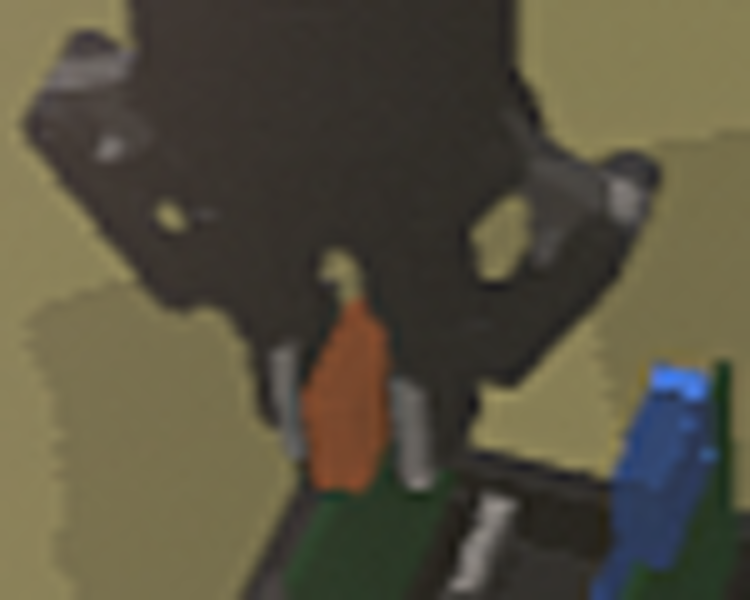

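The tab at (345,420) in the crop is centred between the pads, and there is no contact force. I close now.

Emit:
{"api": "servo_tool", "payload": {
  "rows": [
    {"x": 0, "y": 0, "z": 0, "wx": 0, "wy": 0, "wz": 0},
    {"x": 0, "y": 0, "z": 0, "wx": 0, "wy": 0, "wz": 0},
    {"x": 0, "y": 0, "z": 0, "wx": 0, "wy": 0, "wz": 0},
    {"x": 0, "y": 0, "z": 0, "wx": 0, "wy": 0, "wz": 0},
    {"x": 0, "y": 0, "z": 0, "wx": 0, "wy": 0, "wz": 0},
    {"x": 0, "y": 0, "z": 0, "wx": 0, "wy": 0, "wz": 0}
  ],
  "grip": 0,
  "squeeze": 30
}}

```text
time: 6.05
tool_pos: [0.5984, 0.216, 0.0866]
ee_rot: [[0.189, 0.982, 0.001], [0.982, -0.189, -0.0], [0.0, 0.001, -1.0]]
force: [1.3, -0.1, 0.4]
width: 0.0112
grip_force: 31.3
```

Gripped at 31 N. Next I lift straight up 16 cm.

Emit:
{"api": "servo_tool", "payload": {
  "rows": [
    {"x": 0, "y": 0, "z": -0.5, "wx": 0, "wy": 0, "wz": 0},
    {"x": 0, "y": 0, "z": -1, "wx": 0, "wy": 0, "wz": 0},
    {"x": 0, "y": 0, "z": -1.5, "wx": 0, "wy": 0, "wz": 0},
    {"x": 0, "y": 0, "z": -2.5, "wx": 0, "wy": 0, "wz": 0},
    {"x": 0, "y": 0, "z": -3, "wx": 0, "wy": 0, "wz": 0},
    {"x": 0, "y": 0, "z": -3, "wx": 0, "wy": 0, "wz": 0},
    {"x": 0, "y": 0, "z": -3, "wx": 0, "wy": 0, "wz": 0},
    {"x": 0, "y": 0, "z": -1.7, "wx": 0, "wy": 0, "wz": 0}
  ]
}}

```text
time: 6.85
tool_pos: [0.5979, 0.2163, 0.2519]
ee_rot: [[0.189, 0.982, 0.002], [0.982, -0.189, 0.001], [0.002, 0.002, -1.0]]
force: [0.2, 0.1, -2.0]
width: 0.0114
grip_force: 31.0
```

Emit:
{"api": "servo_tool", "payload": {
  "rows": [
    {"x": -2, "y": 0, "z": 0, "wx": 0, "wy": 0, "wz": 0},
    {"x": -4, "y": -0.1, "z": 0, "wx": 0, "wy": 0, "wz": 0},
    {"x": -4, "y": -0.1, "z": 0, "wx": 0, "wy": 0, "wz": 0},
    {"x": -4, "y": -0.1, "z": 0, "wx": 0, "wy": 0, "wz": 0},
    {"x": -4, "y": -0.1, "z": 0, "wx": 0, "wy": 0, "wz": 0},
    {"x": -4, "y": -0.1, "z": 0, "wx": 0, "wy": 0, "wz": 0},
    {"x": -4, "y": -0.1, "z": 0, "wx": 0, "wy": 0, "wz": 0},
    {"x": -4, "y": -0.1, "z": 0, "wx": 0, "wy": 0, "wz": 0}
  ]
}}

```text
time: 7.65
tool_pos: [0.5319, -0.0791, 0.2477]
ee_rot: [[0.19, 0.982, -0.003], [0.982, -0.19, 0.0], [-0.0, -0.003, -1.0]]
force: [0.6, -0.5, -1.5]
width: 0.0115
grip_force: 30.9
```

Emit:
{"api": "servo_tool", "payload": {
  "rows": [
    {"x": -4, "y": -0.1, "z": 0, "wx": 0, "wy": 0, "wz": 0},
    {"x": -4, "y": -0.1, "z": 0, "wx": 0, "wy": 0, "wz": 0},
    {"x": -4, "y": -0.1, "z": 0, "wx": 0, "wy": 0, "wz": 0},
    {"x": -3.7, "y": -0.3, "z": 0, "wx": 0, "wy": 0, "wz": 0},
    {"x": -2, "y": -0.1, "z": 0, "wx": 0, "wy": 0, "wz": 0},
    {"x": 0, "y": 0, "z": 0, "wx": 0, "wy": 0, "wz": 0.07},
    {"x": 0, "y": 0, "z": 0, "wx": 0, "wy": 0, "wz": 0.13},
    {"x": 0, "y": 0, "z": 0, "wx": 0, "wy": 0, "wz": 0.13}
  ]
}}

```text
time: 8.45
tool_pos: [0.4918, -0.2499, 0.2475]
ee_rot: [[0.503, 0.864, -0.003], [0.864, -0.503, 0.002], [-0.0, -0.004, -1.0]]
force: [0.5, -0.3, -1.9]
width: 0.0112
grip_force: 30.9
```

Emit:
{"api": "servo_tool", "payload": {
  "rows": [
    {"x": 0, "y": 0, "z": 0, "wx": 0, "wy": 0, "wz": 0.13},
    {"x": 0, "y": 0, "z": 0, "wx": 0, "wy": 0, "wz": 0.13},
    {"x": 0, "y": 0, "z": 0, "wx": 0, "wy": 0, "wz": 0.13},
    {"x": 0, "y": 0, "z": 0, "wx": 0, "wy": 0, "wz": 0.13},
    {"x": 0, "y": 0, "z": 0, "wx": 0, "wy": 0, "wz": 0.13},
    {"x": 0, "y": 0, "z": 0, "wx": 0, "wy": 0, "wz": 0.13},
    {"x": 0, "y": 0, "z": 0, "wx": 0, "wy": 0, "wz": 0.13},
    {"x": 0, "y": 0, "z": 0, "wx": 0, "wy": 0, "wz": 0.04}
  ]
}}

```text
time: 9.25
tool_pos: [0.492, -0.2495, 0.2476]
ee_rot: [[0.995, 0.097, -0.003], [0.097, -0.995, 0.002], [-0.003, -0.002, -1.0]]
force: [-0.2, -0.2, -1.6]
width: 0.0114
grip_force: 30.9
```

```bash
python3 - <<'E'
from station import ctrl
import cv2,numpy as np
from h import *
d=ctrl.get_image("side")["frame"];e=ctrl.get_image("top")["frame"];s=ctrl.state();p=s["tool_pos"];R=s["ee_rot"];print(s["time"],p,R.round(4).tolist(),s["joints"].round(1))
cv2.imwrite("pics/side2.png",d[:,:,::-1]);cv2.imwrite("pics/top2.png",e[:,:,::-1])
for c in C:
    print(c,proj(c,p).round(1))
    for t in("board_face","lens","module"): print(t,[(np.round(q["at"],1).tolist(),round(q["conf"],2)) for q in ctrl.pinpoint(c,t)][:2])
H=np.zeros((600,800,3),np.uint8)
f=lambda im,r,c,h,w,k:cv2.resize(im[r:r+h,c:c+w],(w*k,h*k),interpolation=cv2.INTER_CUBIC)
H[:600,:400]=f(d,75,245,120,80,5);H[:400,400:]=f(e,170,325,80,80,5)
cv2.imwrite("pics/h2.png",H[:,:,::-1])
E
```

```text
9.35 [ 0.49225796 -0.24953574  0.24766219] [[0.995, 0.0998, -0.0029], [0.0998, -0.995, 0.0014], [-0.0028, -0.0017, -1.0]] [-28.1  15.7  90.9  -0.   73.5  56.2]
side [[282.7 138.3]]
board_face [([147.3, 282.1], 0.59)]
lens [([120.6, 277.6], 0.69)]
module [([167.1, 279.4], 0.59)]
top [[336.8 204.4]]
board_face [([206.4, 333.5], 0.45)]
lens [([202.7, 384.3], 0.95)]
module [([209.7, 334.8], 0.65), ([230.3, 177.7], 0.25)]
```

View pics/h2.png

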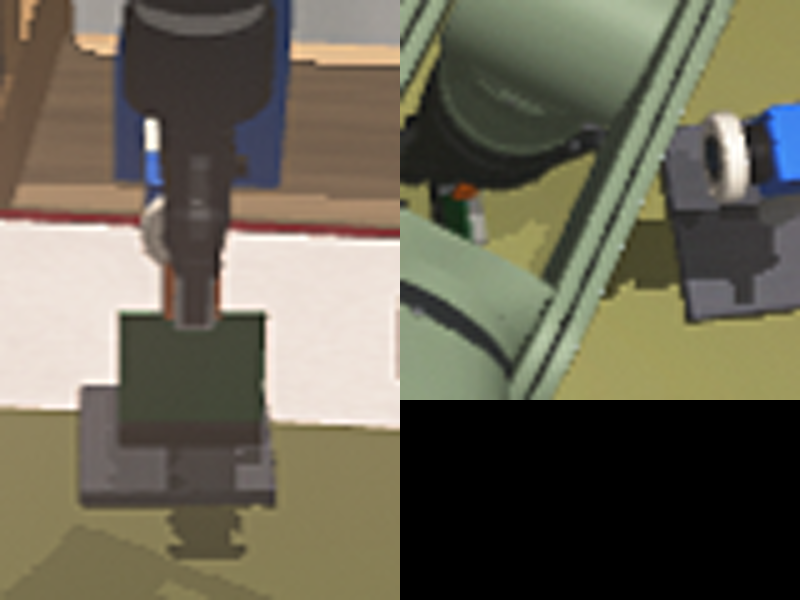

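The module is held upright, its bare face to the side camera (board edges at columns 119–266 in the crop, ≈ px 268.3–297.7). The components face the lens. I work out the board middle relative to the lens.

```bash
python3 - <<'E'
from h import *
p=np.array([.49226,-.24954,.24766]);R=np.array([[0.995,0.0998,-0.0029],[0.0998,-0.995,0.0014],[-0.0028,-0.0017,-1.0]])
x,y=R[:,0],R[:,1];up=np.array([0,0,1.])
# module: component normal=y, width axis = up x y
w=np.cross(up,y)
def pt(a,b,q,z): return p+a*x+up*(b-.0786+z)+q*w-.0015*y   # back face
def f(s):
    a,b=s;L=proj("side",[pt(a,b,.04,.047),pt(a,b,-.04,.047)])[:,0];T=proj("side",pt(a,b,0,.082))[0,1];B=proj("side",pt(a,b,0,0)-.0055*y)[0,1]
    return np.r_[np.sort(L)-[268.3,297.7],T-136.9,B-163.5]
s=least_squares(f,[0,0]);print("offset a,b mm",s.x*1e3,s.fun.round(2))
a,b=s.x
lens=np.array([.5069,-.3956,.2173])
# side-only lens x,z at y=-.3956
g=least_squares(lambda q:proj("side",[q[0],-.3956,q[1]])[0]-[281.5,121.5],[.5,.21]);print("side lens",g.x)
g2=least_squares(lambda q:proj("top",[q[0],q[1],.2173])[0]-[387.1,200.6],[.5,-.39]);print("top lens",g2.x)
for hd in(95,95.7,96.4):
    h=np.radians(hd);c=np.array([np.cos(h),np.sin(h),0])
    bf=p+a*x+up*(b-.0786+.047)+.0015*y
    for l in(lens,[g.x[0],-.3956,g.x[1]]):
        e=l+.12*c-bf;print(hd,"bf",bf.round(4),"move world",e.round(4),"tool xy z cm",(R.T@e*100).round(2))
# ring outline check in side: ring 52mm at lens
h=np.radians(95.7);u=np.array([-np.sin(h),np.cos(h),0])
t=np.linspace(0,2*np.pi,60);P=proj("side",lens+.026*(np.outer(np.cos(t),u)+np.outer(np.sin(t),up)))
print("ring side",P.min(0),P.max(0),"seen",[260+104/8-.5,75+303/8-.5],[260+246/8-.5,75+438/8-.5])
P=proj("top",lens+.026*(np.outer(np.cos(t),u)+np.outer(np.sin(t),up)));print("ring top",P.min(0),P.max(0),"seen front rim y",182+82/8-.5,182+228/8-.5, "x from",380+47/8-.5)
E
```

```text
offset a,b mm [-1.34631586  2.07365271] [-0.06  0.06 -0.11  0.13]
side lens [0.50570644 0.21694652]
top lens [ 0.50845247 -0.39577362]
95 bf [ 0.4911 -0.2512  0.2181] move world [ 0.0054 -0.0249 -0.0008] tool xy z cm [0.29 2.53 0.08]
95 bf [ 0.4911 -0.2512  0.2181] move world [ 0.0042 -0.0249 -0.0012] tool xy z cm [0.17 2.52 0.11]
95.7 bf [ 0.4911 -0.2512  0.2181] move world [ 0.0039 -0.025  -0.0008] tool xy z cm [0.14 2.53 0.08]
95.7 bf [ 0.4911 -0.2512  0.2181] move world [ 0.0027 -0.025  -0.0012] tool xy z cm [0.02 2.52 0.11]
96.4 bf [ 0.4911 -0.2512  0.2181] move world [ 0.0025 -0.0252 -0.0008] tool xy z cm [-0.01  2.53  0.08]
96.4 bf [ 0.4911 -0.2512  0.2181] move world [ 0.0013 -0.0252 -0.0012] tool xy z cm [-0.13  2.52  0.11]
ring side [272.31028275 113.43769684] [289.89151222 129.11985465] seen [272.5, 112.375] [290.25, 129.25]
ring top [384.40166791 191.93937825] [389.85031569 210.32816754] seen front rim y 191.75 210.0 x from 385.375
```

The side-only and cross-camera estimates agree: move 2.5 cm along tool y and hardly at all sideways. The yaw, 95.7°, already matches.

Emit:
{"api": "servo_tool", "payload": {
  "rows": [
    {"x": 0.05, "y": 0.5, "z": 0, "wx": 0, "wy": 0, "wz": 0},
    {"x": 0, "y": 0.7, "z": 0, "wx": 0, "wy": 0, "wz": 0},
    {"x": 0, "y": 0.7, "z": 0, "wx": 0, "wy": 0, "wz": 0},
    {"x": 0, "y": 0.4, "z": 0, "wx": 0, "wy": 0, "wz": 0},
    {"x": 0, "y": 0.2, "z": 0, "wx": 0, "wy": 0, "wz": 0},
    {"x": 0, "y": 0, "z": 0, "wx": 0, "wy": 0, "wz": 0},
    {"x": 0, "y": 0, "z": 0, "wx": 0, "wy": 0, "wz": 0},
    {"x": 0, "y": 0, "z": 0, "wx": 0, "wy": 0, "wz": 0}
  ]
}}

```text
time: 10.45
tool_pos: [0.4969, -0.2744, 0.2485]
ee_rot: [[0.995, 0.1, -0.0], [0.1, -0.995, 0.0], [-0.0, -0.0, -1.0]]
force: [-0.3, 0.8, -1.5]
width: 0.0114
grip_force: 30.9
```

```bash
python3 - <<'E'
from station import ctrl
import cv2,numpy as np
from h import *
d=ctrl.get_image("side")["frame"];e=ctrl.get_image("top")["frame"];P=[];
for i in range(6):
    s=ctrl.state();P.append(s["tool_pos"]);ctrl.get_image("top")
p=np.mean(P,0);R=s["ee_rot"];print(s["time"],p,np.std(P,0),R.round(4).tolist(),s["force"],s["grip_force"])
for c in C:
    print(c,proj(c,p).round(1))
    for t in("board_face","lens"): print(t,[(np.round(q["at"],1).tolist(),round(q["conf"],2)) for q in ctrl.pinpoint(c,t)][:2])
H=np.zeros((600,800,3),np.uint8)
f=lambda im,r,c,h,w,k:cv2.resize(im[r:r+h,c:c+w],(w*k,h*k),interpolation=cv2.INTER_CUBIC)
H[:600,:400]=f(d,95,250,75,50,8);H[:400,400:]=f(e,185,330,50,50,8)
H[400:600,400:]=f(d,295,185,60,120,4)[:200,:400]
cv2.imwrite("pics/h3.png",H[:,:,::-1])
E
```

```text
10.8 [ 0.49697311 -0.27443268  0.24854866] [2.18761171e-05 4.40848347e-05 1.40177198e-05] [[0.995, 0.1002, 0.0001], [0.1002, -0.995, -0.0001], [0.0001, 0.0001, -1.0]] [ 0.0719104  -0.4905769  -1.91841624] 30.94094216823578
side [[281.6 133.2]]
board_face [([142.8, 283.0], 0.84), ([279.6, 162.5], 0.29)]
lens [([118.5, 277.5], 0.69)]
top [[345.9 202.6]]
board_face [([201.9, 341.7], 0.54)]
lens [([201.4, 382.9], 0.89)]
```

View pics/h3.png

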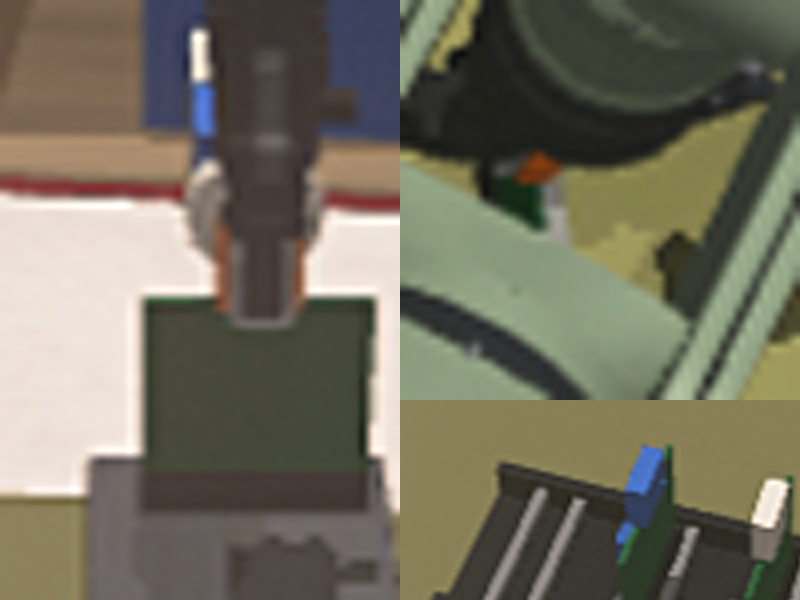

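The board is centred in front of the ring (board centre column ≈281.7, ring ≈281.3), and blue and white stand untouched. A last numerical check on the residual.

```bash
python3 - <<'E'
from h import *
p=np.array([.49697,-.27443,.24855]);h=np.radians(95.75);c=np.array([np.cos(h),np.sin(h),0]);y=-c;x=np.array([.995,.1,0]);up=np.array([0,0,1.]);w=np.cross(up,y)
def pt(a,b,q,z): return p+a*x+up*(b-.0786+z)+q*w-.0015*y
def f(s):
    a,b=s;L=proj("side",[pt(a,b,.04,.047),pt(a,b,-.04,.047)])[:,0]
    return np.r_[np.sort(L)-[267.5,295.9],proj("side",pt(a,b,0,.082))[0,1]-131.75,proj("side",pt(a,b,0,0)-.0055*y)[0,1]-158.4]
s=least_squares(f,[0,0]);a,b=s.x;print(s.x*1e3,s.fun.round(2))
sl=np.array([.5057,-.3956,.2169])
bf=p+a*x+up*(b-.0316)+.0015*y;e=sl+.12*c-bf;print("side-rel err mm: tool x,y, up",(e@x*1e3).round(1),(e@y*1e3).round(1),(e[2]*1e3).round(1))
for a in(0,.0017):
    bf=p+a*x-up*.0316+.0015*y
    for l in([.5069,-.3956,.2173],[.5085,-.3958,.2173]):
        e=l+.12*c-bf;print("kin",a,(e@x*1e3).round(1),(e@y*1e3).round(1),(e[2]*1e3).round(1))
E
```

```text
[-0.69192662  1.78026781] [-0.34  0.34  0.01  0.  ]
side-rel err mm: tool x,y, up -2.8 -0.1 -1.8
kin 0 -2.3 0.1 0.4
kin 0 -0.7 0.4 0.4
kin 0.0017 -4.0 0.1 0.4
kin 0.0017 -2.4 0.4 0.4
```

I correct by −2.3 mm sideways and 0.6 mm down, then let it settle.

Emit:
{"api": "servo_tool", "payload": {
  "rows": [
    {"x": -0.12, "y": 0, "z": 0.03, "wx": 0, "wy": 0, "wz": 0},
    {"x": -0.11, "y": 0, "z": 0.03, "wx": 0, "wy": 0, "wz": 0},
    {"x": 0, "y": 0, "z": 0, "wx": 0, "wy": 0, "wz": 0},
    {"x": 0, "y": 0, "z": 0, "wx": 0, "wy": 0, "wz": 0},
    {"x": 0, "y": 0, "z": 0, "wx": 0, "wy": 0, "wz": 0},
    {"x": 0, "y": 0, "z": 0, "wx": 0, "wy": 0, "wz": 0},
    {"x": 0, "y": 0, "z": 0, "wx": 0, "wy": 0, "wz": 0}
  ]
}}

```text
time: 11.75
tool_pos: [0.4947, -0.2748, 0.2479]
ee_rot: [[0.995, 0.1, 0.0], [0.1, -0.995, -0.0], [0.0, 0.0, -1.0]]
force: [-1.0, 0.9, -1.3]
width: 0.0114
grip_force: 30.9
```

```bash
python3 - <<'E'
from station import ctrl
s=ctrl.state();print(s["time"],s["tool_pos"],s["dq"].round(2),s["grip_force"]);print(ctrl.hand_in())
E
```

```text
11.75 [ 0.49469472 -0.27481301  0.24793006] [-0.03  0.06  0.05  0.13 -0.01 -0.06] 30.940809845924377
the job is handed in; nothing more can be done
None
```

I handed the job in at 11.75 s with the orange-tabbed module held still and upright, gripped at about 31 N, components facing the lens, board middle about 12 cm ahead and on the axis to an estimated 2 mm; no verdict came back.

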